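Gauge the shift track of a selector cam plate

ROBOT

A 6-joint arm with a two-finger parallel gripper is mounted at the origin on a cart in front of the work surface, level with it; the furniture and walls round the work are solid. World frame = base frame: x ahead of the robot, y to its left, z up, the work surface at z = 0. Lengths are in m, angles in rad, forces in N, time in s.
With the tool pointing down it reaches from about 0.25 to 0.725 m from the base axis. Payload 4 kg.
Tool frame: the origin (TCP) lies where the fingers leave the gripper's body, on its centre line; the fingertips stand 73 mm ahead of it and the grasp point (between the pads) lies 54 mm ahead of it (bot.tips_ahead is the z of the fingertips in the tool frame, in m); z points along the fingers, y is the direction in which the jaws open and shut (so a half turn about z gives the same grasp; the last joint's range is limited). The gripper opens to 85 mm and grips with 20 to 120 N. Pads are 22 mm wide; open, the fingers measure 114 mm over their backs; the gripper's body (76 mm by 85 mm) begins 54 mm behind the grasp point. The pads swing forward as they close: fully open they stand 13 mm farther back than shut.
Start: joints at [1.149, 0.241, 0.005, 1.335, 0, 1.571], TCP at [0.205, 0.456, 0.304] pointing down, gripper open.
Joint ranges: [-2.72, 2.72], [-1.05, 1.87], [-1.09, 1.28], [-1.99, 2.15], [-1.42, 1.44], [-3.14, 3.14]. Speed limits (rad/s): [2.79, 2.79, 3.14, 3.14, 3.14, 3.14].

INTERFACE

Orientations are given as a unit quaternion [x, y, z, w].
In Python, from workcell import readout, camera, get_calibration, order, bot gives the robot as it stands.
- The arm moves only by the tool send_rows, never from a script. Its argument "moves" is a list of rows, each a list of 3 entries, a list of its own where there are three numbers: the shift along the tool's x, y, z in mm, then the turn, a rotation vector about the tool's x, y, z in rad, then the finger opening in mm, from 0 to 85.4. In form: [[[dx, dy, dz], [ax, ay, az], grip], ...]. A call has 1 to 12 rows; each row is the pose to reach, as a shift and turn from the pose measured when the call began, along the tool's axes at that moment; what a row does not reach only later rows make up. A row lasts 1/12 s, in which the tool goes at most 41.7 mm and 7.16 degrees, less where a joint would pass 70% of its speed; a pose out of reach is approached as far as the arm can. A call with a gripper value outside its range is refused whole. The fingers move at their own pace and stop on an object; the grip force is fixed at half the most. Time passes only in rows, so rows that repeat a pose let the fingers close. It gives the time, the measured TCP pose, the force and the opening at its end, in the units of the state.
- readout.get_obs(): the state, without advancing time (a new reading comes with each control period).
- camera(name): name is "scene" or "top" or "wrist"; returns the picture (384x512x3 uint8, red, green, blue); there is no depth.
- get_calibration(name): a dict with "fx", "fy", "cx", "cy" (pixels), "R" (3x3) and "t" (3): a world point X has camera coordinates R X + t. Camera axes: x right, y down, z forward; pixel columns grow to the right and rows downward; lengths in m; the calibration is good to about 2 mm. A picture is of the moment at which its call begins: read the wrist's pose just before it. get_calibration takes no time and is no camera call; for the wrist camera it gives the pose at the moment of the call.
- order.job_done(): hands the job in, once; it reports no verdict.
The state is a dict: "clock": time; "joint_pos": joint angles; "joint_vel": joint speeds; "tau": joint torques, N m; "eef_pos": TCP position; "tool_rot": TCP orientation; "ft_force": force on the tool from outside, world axes, zero at the start; "ft_torque": the same for the moment, N m; "grip_width": finger opening in m.
Only numpy, scipy, OpenCV 4.12 (cv2) and the standard library are available. Lean on these libraries where they do the work, as an engineer would, in place of code of your own. Each camera call takes 0.05 s, during which the arm holds its last target. There are 200 camera calls.

TASK

Check the selector cam plate for burrs in its track: first push the fixture's slide clamp by its grip fully home to the end stop, so that the plate sits square against the fence. Then take the track gauge (slim square handle, 9 mm round pin) from the rack, set its pin in the round pocket and draw it lightly, slower than 8 cm/s, along the whole zigzag track to the closed end without lifting it out. Hang it back upright in the slot it came from, leave the plate clamped, and do not disturb the other gauges or the parts lying about.

Things in the scene. Friction and masses are not known exactly. Their poses are not given: they have to be found in the camera images.
- fixture: Grey holding fixture, fixed, T-shaped from above; origin under its middle at table height. x axis: from slide clamp (x -90 mm) to fence (x +52). Wide part x -20..72, y +-92; narrow part with the slide x -92..-20, y +-34. The bed under the cam plate is 16 mm high; fence, end cheeks and jaw stand no higher than the plate's top (28 mm) apart from bolt heads.
- clamp_slide (a joint): Slide clamp, m: its jaw moves along the fixture's +x, 0 = drawn right back, 0.026 = fully home at its end stop. On the way it pushes the cam plate against the fence. It stays where it is left; 5 N of friction, plus up to 5 N for the plate.
- slide_grip (a point): Middle of the slide clamp's upright grip, 52 mm above the table, moves with the slide: dark block with grooves, 14 mm thick along the fixture's x, 36 mm wide along its y, from 30 to 64 mm above the table. Beside it are guides 32 mm high over their bolts; between it and the plate the slide is 32 mm high over its bolt.
- cam_plate: Loose steel plate on the fixture's bed, 60 (x) by 150 (y) by 12 mm, four notches in its far (+x) edge; origin under its middle. Zigzag track 13 mm wide, 8 mm deep in its top, straight from track_0 to track_7 in turn. Starts up to 6 mm off the fence and 0.03 rad crooked; clamped, it lies square with its origin at fixture x 21.5..22 mm, y within a few mm of 0 (read it again).
- track_0 (a point): Centre of the round pocket, 25 mm in diameter, where the track begins, at the right-hand (-y) end of the plate, level with the plate's top face; plate x -11, y -56, z 12 mm.
- track_1 (a point): Corner 1 of the track's centre line, level with the plate's top face; plate x -11, y -42, z 12 mm.
- track_2 (a point): Corner 2 of the track's centre line, level with the plate's top face; plate x 12, y -18, z 12 mm.
- track_3 (a point): Corner 3 of the track's centre line, level with the plate's top face; plate x 12, y 0, z 12 mm.
- track_4 (a point): Corner 4 of the track's centre line, level with the plate's top face; plate x -9, y 22, z 12 mm.
- track_5 (a point): Corner 5 of the track's centre line, level with the plate's top face; plate x -9, y 38, z 12 mm.
- track_6 (a point): Corner 6 of the track's centre line, level with the plate's top face; plate x 5, y 52, z 12 mm.
- track_7 (a point): Centre of the rounded closed end of the track at the plate's left-hand (+y) end, level with the plate's top face; plate x 5, y 60, z 12 mm.
- track_gauge: Upright hand gauge in the rack, 114 mm tall, 0.15 to 0.31 kg: slim square dark handle, 22 by 22 mm along its x and y, from 32 to 110 mm above its origin; below it a collar 34 mm in diameter (26 to 32 mm), then a round ball-ended pin 9 mm in diameter. Origin: lowest point of the pin, on the axis; z up. Down in the track = its end 3 to 8 mm below the plate's top. Bear on the plate with under 20 N.
- plug_gauge: Bystander in the rack: gauge with a stout round ribbed handle, 34 mm in diameter, 95 mm tall in all, plug 19 mm; origin at its lowest point.
- blade_gauge: Bystander in the rack: gauge with a flat handle, 36 mm along its x, 12 mm along its y, 98 mm tall in all; origin at its lowest point.
- gauge_rack: Low grey rack, fixed, 56 (x) by 172 mm (y), origin under its middle, front = -x. Its shelf's top is 48 mm above the table, with three slots 24 mm wide, open to the front, at y -56, 0, +56. A gauge hangs in each, any in any slot: collar on the shelf, axis about 2 mm in front of the middle (x -2), lowest point 22 mm above the table. Lift a gauge over 30 mm to free it.
- cluster_gear: Bystander: upright dark lay-shaft gear cluster, 72 mm in diameter, 106 mm tall; origin under its centre.
- bearing_72: Bystander: ball bearing lying flat, 70 mm in diameter, 23 mm high; origin under its centre.
- final_drive_pinion: Bystander: pinion shaft lying down, 164 mm long along its y axis, 69 mm in diameter; origin under its centre.
- hub_disc: Bystander: flanged steel hub disc lying flat, 84 mm in diameter, 20 mm high; origin under its centre.
- ring_wheel: Bystander: flat gear ring, 85 mm in diameter, 19 mm high; origin under its centre.
- shift_link: Bystander: small flat link with two eyes, 78 mm long along its y axis, 11 mm high; origin under its centre.
- selector_rod_2: Bystander: ground steel rod lying down, 150 mm long along its y axis, 16 mm thick; origin under its middle.
Mind the look-alikes: they are no part of the job. What is shaped like the track_gauge but pink is not meant.

How it is judged:
On the way, in this order (a step that is already met when the one before it is completed fails the run):
1. The slide clamp is fully home and the cam plate lies square against the fence (value of joint clamp_slide above 0.0245 m and x of cam_plate in the frame of fixture above 0.0198 m and angle between the x axis of cam_plate and the x axis of fixture, either way round below 0.03 rad), for 0.2 s.
2. The gauge pin stands in the round pocket of the track (z of track_gauge in the frame of cam_plate below 0.0092 m and x of track_gauge in the frame of cam_plate between -0.028 and 0.028 m and y of track_gauge in the frame of cam_plate between -0.0615 and -0.0505 m), for 0.1 s.
3. The gauge pin, still down in the track, passes 1 of 7 checks along it (z of track_gauge in the frame of cam_plate below 0.0092 m and x of track_gauge in the frame of cam_plate between -0.028 and 0.028 m and y of track_gauge in the frame of cam_plate between -0.0465 and -0.0355 m), for 0.04 s.
4. The gauge pin, still down in the track, passes 2 of 7 checks along it (z of track_gauge in the frame of cam_plate below 0.0092 m and x of track_gauge in the frame of cam_plate between -0.028 and 0.028 m and y of track_gauge in the frame of cam_plate between -0.0325 and -0.0215 m), for 0.04 s.
5. The gauge pin, still down in the track, passes 3 of 7 checks along it (z of track_gauge in the frame of cam_plate below 0.0092 m and x of track_gauge in the frame of cam_plate between -0.028 and 0.028 m and y of track_gauge in the frame of cam_plate between -0.0185 and -0.0075 m), for 0.04 s.
6. The gauge pin, still down in the track, passes 4 of 7 checks along it (z of track_gauge in the frame of cam_plate below 0.0092 m and x of track_gauge in the frame of cam_plate between -0.028 and 0.028 m and y of track_gauge in the frame of cam_plate between -0.0045 and 0.0065 m), for 0.04 s.
7. The gauge pin, still down in the track, passes 5 of 7 checks along it (z of track_gauge in the frame of cam_plate below 0.0092 m and x of track_gauge in the frame of cam_plate between -0.028 and 0.028 m and y of track_gauge in the frame of cam_plate between 0.0095 and 0.0205 m), for 0.04 s.
8. The gauge pin, still down in the track, passes 6 of 7 checks along it (z of track_gauge in the frame of cam_plate below 0.0092 m and x of track_gauge in the frame of cam_plate between -0.028 and 0.028 m and y of track_gauge in the frame of cam_plate between 0.0235 and 0.0345 m), for 0.04 s.
9. The gauge pin, still down in the track, passes 7 of 7 checks along it (z of track_gauge in the frame of cam_plate below 0.0092 m and x of track_gauge in the frame of cam_plate between -0.028 and 0.028 m and y of track_gauge in the frame of cam_plate between 0.0375 and 0.0485 m), for 0.04 s.
10. The gauge pin reaches the closed end of the track (z of track_gauge in the frame of cam_plate below 0.0092 m and x of track_gauge in the frame of cam_plate between -0.028 and 0.028 m and y of track_gauge in the frame of cam_plate between 0.054 and 0.07 m), for 0.1 s.
At the end, for the whole second after the job is handed in: The slide clamp is within 1.5 mm of its end stop, the cam plate lies within about 2 mm of the fence and 0.03 rad of square, and the track gauge hangs at rest and upright (within 0.1 rad) in its own slot, within 12 mm of where it was (all of step 1 and distance of track_gauge from where it was at the start of the episode below 0.012 m and angle between track_gauge's own z axis and vertical below 0.1 rad and linear speed of track_gauge below 0.02 m/s); the robot touches nothing.
It fails at once if The gauge is drawn along the track faster than 8 cm/s (z of track_gauge in the frame of cam_plate below 0.0092 m and x of track_gauge in the frame of cam_plate between -0.028 and 0.028 m and y of track_gauge in the frame of cam_plate between -0.044 and 0.052 m and linear speed of track_gauge above 0.08 m/s).
It fails at once if The gauge is pressed against the cam plate with more than 20 N (contact force between track_gauge and cam_plate above 20 N).
It fails at once if One of the other two gauges is taken out of its slot or knocked (distance of any of plug_gauge, blade_gauge from where it was at the start of the episode above 0.015 m).
It fails at once if A bystander on the table is shoved or tipped (distance of any of cluster_gear, bearing_72, final_drive_pinion, hub_disc, ring_wheel, shift_link, selector_rod_2 from where it was at the start of the episode above 0.03 m).
It also fails if it takes over 69 s, if anything falls off the work surface, if the arm or the gripper's body presses on something with over 40 N, if the wrist force passes 120 N, or if a joint passes its speed limit or range.

## Working session

There is one attempt and no reset: what is moved stays moved. The work goes in short steps, Python scripts to look and compute and a tool call to move; the robot and the scene stay as the last step left them, time stands still between calls to the robot, and variables do not carry over. Pictures are saved under pics/ and viewed, about 8 in all and at most 12, crops included, and the job is handed in when it is done.

Besides the shell and the picture viewer there is one more tool, called after "Request:" as name(argument=value, ...) on one line, values as JSON. send_rows: Moves the arm, as the interface text tells. Its arguments: {"type":"object","properties":{"moves":{"type":"array","items":{"type":"array"}}},"required":["moves"]}

```bash
ls; mkdir -p pics
cat > h.py <<'E'
import numpy as np, cv2
from scipy.spatial.transform import Rotation as Ro
from workcell import readout, camera, get_calibration, order, bot
def snap(n,f):
    c=get_calibration(n); im=camera(n); cv2.imwrite('pics/'+f,im[:,:,::-1]); np.savez('pics/'+f[:-4]+'.npz',**c); return im,c
def load(f): return np.load('pics/'+f+'.npz')
def ray(c,px,z):
    R=np.array(c['R']);t=np.array(c['t']);o=-R.T@t
    d=R.T@np.array([(px[0]-c['cx'])/c['fx'],(px[1]-c['cy'])/c['fy'],1]); return o+d*(z-o[2])/d[2]
def proj(c,X):
    p=np.array(c['R'])@np.array(X)+np.array(c['t']); return np.array([c['fx']*p[0]/p[2]+c['cx'],c['fy']*p[1]/p[2]+c['cy']])
def state():
    o=readout.get_obs(); print({k:np.round(o[k],4).tolist() for k in('clock','eef_pos','tool_rot','ft_force','grip_width','joint_pos')}); return o
def rel(target):  # world pos -> tool shift mm
    o=readout.get_obs(); return Ro.from_quat(o['tool_rot']).inv().apply(np.array(target)-o['eef_pos'])*1000
E
python3 - <<'E'
from h import *
o=state(); print(Ro.from_quat(o['tool_rot']).as_matrix().round(3))
a,c=snap('top','t0.png'); b,d=snap('scene','s0.png'); cv2.imwrite('pics/both.png',cv2.resize(np.vstack([a,b])[:,:,::-1],None,fx=.78,fy=.78))
cv2.imwrite('pics/t0b.png',cv2.resize(a[:,:,::-1],(800,600),interpolation=cv2.INTER_CUBIC))
cv2.imwrite('pics/s0b.png',cv2.resize(b[:,:,::-1],(800,600),interpolation=cv2.INTER_CUBIC))
for q in(c,d): print(q['fx'],(-np.array(q['R']).T@q['t']).round(3),np.array(q['R']).round(2).tolist())
E
```

```text
pics
{'clock': 0.0, 'eef_pos': [0.2045, 0.4557, 0.303], 'tool_rot': [0.2093, 0.9778, -0.001, -0.0002], 'ft_force': [0.1735, 0.0732, 0.8642], 'grip_width': 0.0854, 'joint_pos': [1.149, 0.2414, 0.0037, 1.3352, 0.0, 1.5708]}
[[-0.912  0.409 -0.001]
 [ 0.409  0.912 -0.002]
 [ 0.    -0.002 -1.   ]]
422.9297716018158 [ 0.414 -0.321  0.962] [[0.02, -1.0, 0.01], [-0.99, -0.02, -0.1], [0.1, -0.01, -0.99]]
407.4205491751753 [-0.078 -0.025  0.914] [[-0.45, -0.89, -0.02], [-0.7, 0.37, -0.62], [0.55, -0.27, -0.79]]
```

View pics/t0b.png

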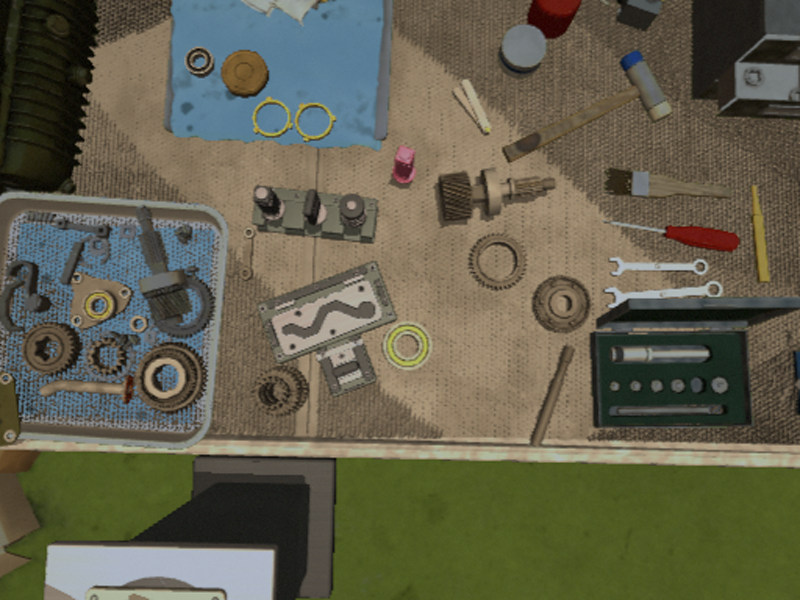

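View pics/s0b.png

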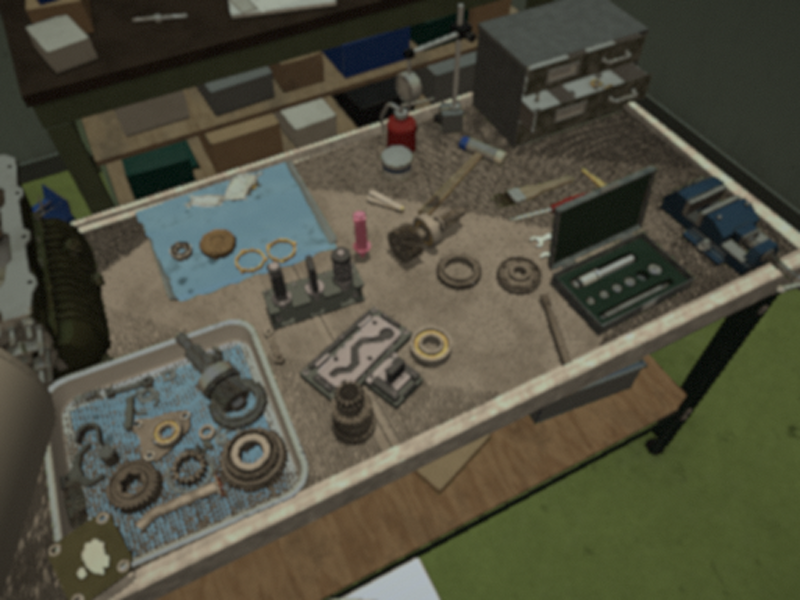

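The top view shows the fixture at about (330,320), with the clamp at (350,370). The rack is at (315,213), and the slim track gauge is in its left slot at (265,195). The plug gauge is in the right slot and the blade gauge in the middle one. The cluster gear stands close to the clamp at (280,390). The pink decoy is at (403,165).

Run:
```python
from h import *
c=load('t0')
for n,p,z in [('plateTL',(262,318),.03),('fenceTR',(378,264),.03),('fenceR',(395,318),.028),('L bot',(275,362),.028),('grip',(352,367),.064),('narrowBL',(333,393),.02),('narrowBR',(375,383),.02),('gauge',(263,190),.132),('blade',(311,195),.12),('plug',(352,203),.117),('rackTL',(257,187),.048),('rackBR',(374,241),.048),('rackBL',(253,225),.048),('rackTR',(378,200),.048),('cluster',(275,380),.106),('bearing',(408,345),.02)]:
    print(n,ray(c,np.array(p)*.64,z).round(3))
o=readout.get_obs(); w=get_calibration('wrist'); R=Ro.from_quat(o['tool_rot']).as_matrix()
C=-np.array(w['R']).T@w['t']; print(w['fx'],'cam in tool',(R.T@(C-o['eef_pos'])).round(3),'axis in tool',(np.array(w['R'])@R).round(3).tolist())
```

```text
plateTL [ 0.473 -0.135  0.03 ]
fenceTR [ 0.554 -0.297  0.03 ]
fenceR [ 0.477 -0.323  0.028]
L bot [ 0.411 -0.156  0.028]
grip [ 0.407 -0.266  0.064]
narrowBL [ 0.37  -0.238  0.02 ]
narrowBR [ 0.385 -0.297  0.02 ]
gauge [ 0.63  -0.15   0.132]
blade [ 0.628 -0.21   0.12 ]
plug [ 0.62  -0.263  0.117]
rackTL [ 0.656 -0.124  0.048]
rackBR [ 0.583 -0.291  0.048]
rackBL [ 0.602 -0.12   0.048]
rackTR [ 0.642 -0.295  0.048]
cluster [ 0.389 -0.171  0.106]
bearing [ 0.44  -0.342  0.02 ]
280.4222449755886 cam in tool [ 0.068 -0.001 -0.07 ] axis in tool [[-0.0, 1.0, 0.0], [-0.964, 0.0, -0.265], [-0.265, -0.0, 0.964]]
```

Request:
send_rows(moves=[[[-471, -574, 33], [0, 0, 2.32], 85], [[-471, -574, 33], [0, 0, 2.32], 85], [[-471, -574, 33], [0, 0, 2.32], 85], [[-471, -574, 33], [0, 0, 2.32], 85], [[-471, -574, 33], [0, 0, 2.32], 85], [[-471, -574, 33], [0, 0, 2.32], 85], [[-471, -574, 33], [0, 0, 2.32], 85], [[-471, -574, 33], [0, 0, 2.32], 85], [[-471, -574, 33], [0, 0, 2.32], 85], [[-471, -574, 33], [0, 0, 2.32], 85], [[-471, -574, 33], [0, 0, 2.32], 85], [[-471, -574, 33], [0, 0, 2.32], 85]])

```text
clock: 1.1
eef_pos: [0.3351, -0.028, 0.2818]
tool_rot: [0.822, 0.57, -0.0, 0.001]
ft_force: [1.1, 0.2, 0.2]
grip_width: 0.085
```

Run:
```python
from h import *
o=state(); print(rel([.40,-.261,.27])); R=Ro.from_quat(o['tool_rot']).as_matrix(); print(np.degrees(np.arctan2(R[1,0],R[0,0])))
```

```text
{'clock': 1.1, 'eef_pos': [0.3351, -0.028, 0.2818], 'tool_rot': [0.8215, 0.5702, -0.0002, 0.0006], 'ft_force': [1.1211, 0.1687, 0.2394], 'grip_width': 0.085, 'joint_pos': [-0.0824, -0.0751, -0.403, 1.2424, -0.0012, 1.8457]}
[-195.61260447  142.26894626   12.16596594]
69.52877399075602
```

Request:
send_rows(moves=[[[-195, 142, 12], [0, 0, 0.81], 85], [[-195, 142, 12], [0, 0, 0.81], 85], [[-195, 142, 12], [0, 0, 0.81], 85], [[-195, 142, 12], [0, 0, 0.81], 85], [[-195, 142, 12], [0, 0, 0.81], 85], [[-195, 142, 12], [0, 0, 0.81], 85], [[-195, 142, 12], [0, 0, 0.81], 85], [[-195, 142, 12], [0, 0, 0.81], 85], [[-195, 142, 12], [0, 0, 0.81], 85]])

```text
clock: 1.85
eef_pos: [0.3994, -0.2602, 0.2694]
tool_rot: [0.98, 0.201, -0.001, -0.0]
ft_force: [0.3, 0.4, 0.5]
grip_width: 0.0847
```

Run:
```python
from h import *
o=state(); a,c=snap('wrist','w1.png'); cv2.imwrite('pics/w1b.png',cv2.resize(a[:,:,::-1],(800,600),interpolation=cv2.INTER_CUBIC))
```

```text
{'clock': 1.85, 'eef_pos': [0.3994, -0.2602, 0.2694], 'tool_rot': [0.9796, 0.2009, -0.0006, -0.0002], 'ft_force': [0.3053, 0.3956, 0.5358], 'grip_width': 0.0847, 'joint_pos': [-0.5772, 0.2141, -0.1207, 1.2372, -0.0005, 2.1598]}
```

View pics/w1b.png

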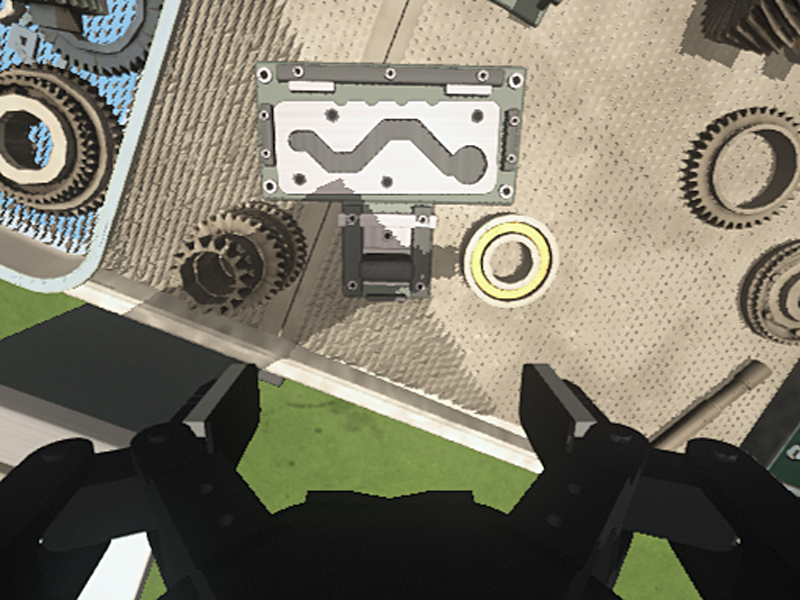

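The wrist view shows the plate and its track clearly: pocket at (469,165), closed end at (298,140). The grip block is at (386,266), and the base corner bolts are at (264,74), (516,79), (270,186) and (506,190).

Run:
```python
from h import *
c=load('w1'); r=lambda p,z: ray(c,np.array(p)*.64,z)
b=[r(p,.019) for p in((264,74),(516,79),(270,186),(506,190))]
for q in b: print(q.round(4))
ax=(b[0]-b[1])[:2]+(b[2]-b[3])[:2]; yaw=np.arctan2(-ax[0],ax[1]); m=np.mean(b,0); print('yaw',yaw,'mid',m.round(4),[np.linalg.norm(b[i]-b[j]).round(4) for i,j in((0,1),(2,3),(0,2),(1,3))])
# outer corners of wide part
k=[r(p,.016) for p in((257,62),(526,66),(264,200),(515,204))]
for q in k: print('corner',q.round(4))
ax=(k[0]-k[1])[:2]+(k[2]-k[3])[:2]; y2=np.arctan2(-ax[0],ax[1]); print(y2)
M=lambda a:np.array([[np.cos(a),-np.sin(a)],[np.sin(a),np.cos(a)]])
F=np.mean(k,0)[:2]-M(yaw)@[.026,0]; print('fix origin',F.round(4))
for n,p,z in(('pocket',(469,165),.021),('end',(298,140),.021),('gripTop',(386,266),.064),('gripTopBackEdge',(386,279),.064),('gripTopFront',(386,254),.064),('gripL',(361,266),.064),('gripR',(412,267),.064),('narrowBL',(343,296),.016),('narrowBR',(429,297),.016),('cluster',(215,275),.106),('bear',(509,260),.023)):
    q=r(p,z); print(n,q.round(4),'fix',(M(-yaw)@(q[:2]-F)).round(4))
```

```text
[ 0.4865 -0.1328  0.019 ]
[ 0.5498 -0.2883  0.019 ]
[ 0.4196 -0.1601  0.019 ]
[ 0.483  -0.3152  0.019 ]
yaw 0.38724717837800204 mid [ 0.4847 -0.2241  0.019 ] [np.float64(0.1678), np.float64(0.1675), np.float64(0.0723), np.float64(0.072)]
corner [ 0.4919 -0.1252  0.016 ]
corner [ 0.5603 -0.2912  0.016 ]
corner [ 0.4082 -0.1586  0.016 ]
corner [ 0.477  -0.3264  0.016 ]
0.3899839236293406
fix origin [ 0.4603 -0.2352]
pocket [ 0.4878 -0.2833  0.021 ] fix [ 0.0074 -0.0549]
end [ 0.4564 -0.1682  0.021 ] fix [0.0217 0.0635]
gripTop [ 0.4075 -0.255   0.064 ] fix [-0.0564  0.0016]
gripTopBackEdge [ 0.3996 -0.2584  0.064 ] fix [-0.0649  0.0014]
gripTopFront [ 0.4146 -0.252   0.064 ] fix [-0.0486  0.0017]
gripL [ 0.4012 -0.2403  0.064 ] fix [-0.0567  0.0176]
gripR [ 0.4134 -0.2706  0.064 ] fix [-0.0568 -0.0151]
narrowBL [ 0.3638 -0.2375  0.016 ] fix [-0.0902  0.0343]
narrowBR [ 0.389  -0.2983  0.016 ] fix [-0.0899 -0.0315]
cluster [ 0.3742 -0.1682  0.106 ] fix [-0.0544  0.0945]
bear [ 0.4392 -0.3391  0.023 ] fix [-0.0588 -0.0882]
```

```bash
cat >> h.py <<'E'
YAW=.388; F=np.array([.4603,-.2352])
def M(a): return np.array([[np.cos(a),-np.sin(a)],[np.sin(a),np.cos(a)]])
def fw(x,y): return F+M(YAW)@[x,y]
def yawx():
    R=Ro.from_quat(readout.get_obs()['tool_rot']).as_matrix(); return np.arctan2(R[1,0],R[0,0])
E
python3 - <<'E'
from h import *
print(yawx(), bot.tips_ahead)
print(rel([*fw(-.089,.001),.16]),rel([*fw(-.089,.001),.112]))
E
```

```text
0.4055461016191975 0.0726
[-23.31181648  -1.0232645  109.73474464] [-23.27271739  -1.01415359 157.73472785]
```

Request:
send_rows(moves=[[[-23, -1, 40], [0, 0, 0.017], 0], [[-23, -1, 70], [0, 0, 0.017], 0], [[-23, -1, 80], [0, 0, 0.017], 0], [[-23, -1, 80], [0, 0, 0.017], 0], [[-23, -1, 80], [0, 0, 0.017], 0], [[-23, -1, 80], [0, 0, 0.017], 0], [[-23, -1, 110], [0, 0, 0.017], 0], [[-23, -1, 135], [0, 0, 0.017], 0], [[-23, -1, 150], [0, 0, 0.017], 0], [[-23, -1, 157], [0, 0, 0.017], 0], [[-23, -1, 157], [0, 0, 0.017], 0]])

```text
clock: 2.82
eef_pos: [0.378, -0.2676, 0.1126]
tool_rot: [0.981, 0.193, -0.001, -0.0]
ft_force: [0.4, 0.3, 0.1]
grip_width: 0.0001
```

Run:
```python
from h import *
o=state(); print(bot.tips_ahead,M(-YAW)@(o['eef_pos'][:2]-F))
a,c=snap('wrist','w2.png'); cv2.imwrite('pics/w2b.png',cv2.resize(a[:,:,::-1],(800,600),interpolation=cv2.INTER_CUBIC))
```

```text
{'clock': 2.8167, 'eef_pos': [0.378, -0.2676, 0.1126], 'tool_rot': [0.9811, 0.1935, -0.0006, -0.0002], 'ft_force': [0.4265, 0.3488, 0.0774], 'grip_width': 0.0001, 'joint_pos': [-0.6158, 0.3516, -0.3916, 0.8288, -0.0006, 2.1364]}
0.0726 [-0.088467    0.00117672]
```

View pics/w2b.png

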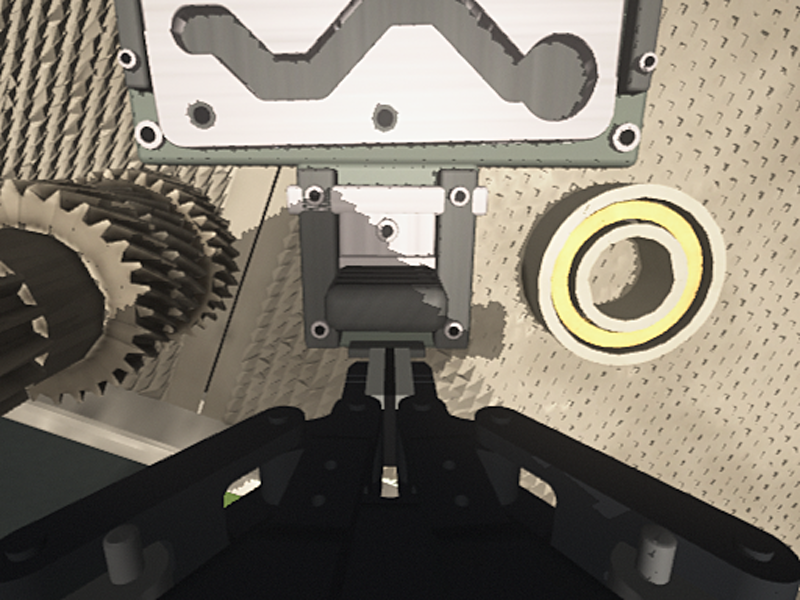

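The closed fingers stand just behind the grip, centred on it: grip at (386,300), fingers at (390,360). Pushing now.

Request:
send_rows(moves=[[[5, 0, 0], [0, 0, 0], 0], [[9, 0, 0], [0, 0, 0], 0], [[12, 0, 0], [0, 0, 0], 0], [[15, 0, 0], [0, 0, 0], 0], [[18, 0, 0], [0, 0, 0], 0], [[21, 0, 0], [0, 0, 0], 0], [[24, 0, 0], [0, 0, 0], 0], [[27, 0, 0], [0, 0, 0], 0], [[30, 0, 0], [0, 0, 0], 0], [[33, 0, 0], [0, 0, 0], 0], [[35, 0, 0], [0, 0, 0], 0], [[36, 0, 0], [0, 0, 0], 0]])

```text
clock: 3.87
eef_pos: [0.4073, -0.2572, 0.1146]
tool_rot: [0.981, 0.192, -0.007, 0.004]
ft_force: [-21.4, -11.0, 15.9]
grip_width: -0.0002
```

Run:
```python
from h import *
o=state(); print(M(-YAW)@(o['eef_pos'][:2]-F),M(-YAW)@o['ft_force'][:2])
```

```text
{'clock': 3.8667, 'eef_pos': [0.4073, -0.2572, 0.1146], 'tool_rot': [0.9814, 0.1916, -0.0066, 0.0039], 'ft_force': [-21.44, -10.9579, 15.8675], 'grip_width': -0.0002, 'joint_pos': [-0.5562, 0.3808, -0.3382, 0.8562, -0.0146, 2.1998]}
[-0.05740343 -0.00029006] [-23.99207761  -2.03176984]
```

Run:
```python
from h import *
a,c=snap('wrist','w3.png'); cv2.imwrite('pics/w3b.png',cv2.resize(a[:,:,::-1],(800,600),interpolation=cv2.INTER_CUBIC)); state()
```

```text
{'clock': 3.9167, 'eef_pos': [0.4073, -0.2572, 0.1146], 'tool_rot': [0.9815, 0.1915, -0.0065, 0.0038], 'ft_force': [-18.8124, -10.6019, 13.508], 'grip_width': -0.0002, 'joint_pos': [-0.5563, 0.3808, -0.3383, 0.8561, -0.0144, 2.1998]}
```

View pics/w3b.png

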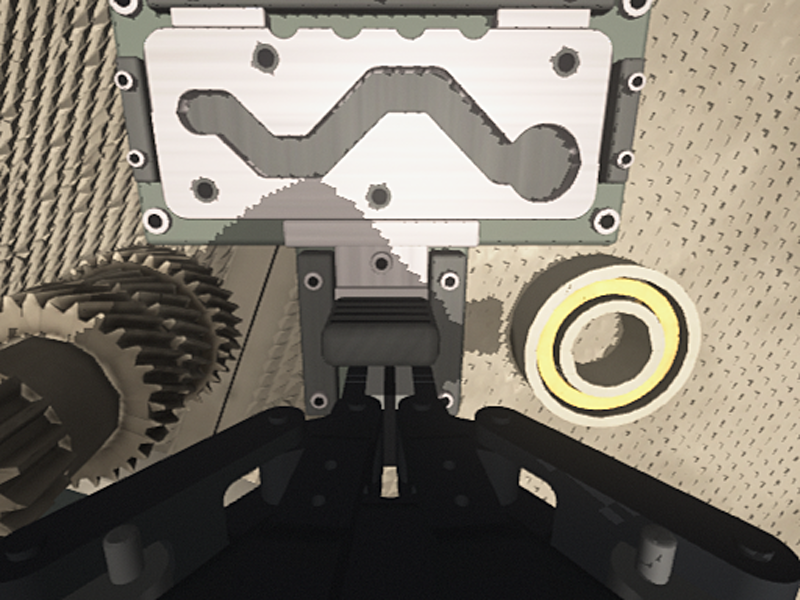

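Run:
```python
from h import *
for f,pts in(('w1',dict(front=((386,254),.064),pn=((386,195),.028),pf=((386,103),.028),hole=((387,182),.028))),('w2',dict(front=((386,267),.064),bolt=((387,231),.032),pn=((386,146),.028),hole=((385,117),.028))),('w3',dict(front=((386,298),.064),bolt=((381,264),.032),pn=((380,220),.028),pf=((400,30),.028),hole=((379,196),.028),jawfront=((380,221),.028),fence=((400,10),.028),fpad=((218,24),.028)))):
    c=load(f)
    for n,(p,z) in pts.items(): print(f,n,(M(-YAW)@(ray(c,np.array(p)*.64,z)[:2]-F)).round(4))
```

```text
w1 front [-0.0487  0.0017]
w1 pn [-0.0137  0.0025]
w1 pf [0.0452 0.0034]
w1 hole [-0.005  0.002]
w2 front [-0.0471  0.0016]
w2 bolt [-0.0412  0.0015]
w2 pn [-0.0134  0.0018]
w2 hole [-0.0044  0.0022]
w3 front [-0.026  -0.0003]
w3 bolt [-0.023   0.0015]
w3 pn [-0.0081  0.0018]
w3 pf [ 0.0511 -0.0049]
w3 hole [0.0002 0.0021]
w3 jawfront [-0.0084  0.0018]
w3 fence [ 0.0566 -0.0049]
w3 fpad [0.0528 0.0519]
```

Request:
send_rows(moves=[[[3, 0, -1], [0, 0, 0], 0], [[5, 0, -1], [0, 0, 0], 0], [[6, 0, -1], [0, 0, 0], 0], [[6, 0, -1], [0, 0, 0], 0], [[6, 0, -1], [0, 0, 0], 0], [[6, 0, -1], [0, 0, 0], 0]])

```text
clock: 4.42
eef_pos: [0.4079, -0.2567, 0.1158]
tool_rot: [0.982, 0.19, -0.013, 0.006]
ft_force: [-17.3, -8.4, 8.6]
grip_width: 0.0
```

Run:
```python
from h import *
o=state(); print(M(-YAW)@(o['eef_pos'][:2]-F),M(-YAW)@o['ft_force'][:2])
```

```text
{'clock': 4.4167, 'eef_pos': [0.4079, -0.2567, 0.1158], 'tool_rot': [0.9817, 0.1899, -0.0128, 0.0056], 'ft_force': [-17.3319, -8.3879, 8.5919], 'grip_width': 0.0, 'joint_pos': [-0.5495, 0.3836, -0.3302, 0.8685, -0.0256, 2.2101]}
[-5.66637409e-02 -9.13906334e-05] [-19.21704485  -1.20705952]
```

Run:
```python
from h import *
a,k=snap('wrist','w4.png')
for f,pts in(('w1',dict(j=((386,208),.028),j2=((386,224),.028))),('w2',dict(j=((386,187),.028),jb=((386,213),.028))),('w3',dict(j=((380,221),.028),jb=((380,246),.028)))):
    c=load(f)
    for n,(p,z) in pts.items(): print(f,n,(M(-YAW)@(ray(c,np.array(p)*.64,z)[:2]-F)).round(4))
g=lambda f:cv2.imread(f'pics/{f}.png')
w=np.hstack([cv2.resize(g(f)[60:300,150:350],(400,480),interpolation=cv2.INTER_CUBIC) for f in('w2','w4')]); cv2.imwrite('pics/cmp.png',w)
```

```text
w1 j [-0.0226  0.0024]
w1 j2 [-0.0337  0.0022]
w2 j [-0.0267  0.0019]
w2 jb [-0.0354  0.0019]
w3 j [-0.0084  0.0018]
w3 jb [-0.0173  0.0019]
```

View pics/cmp.png

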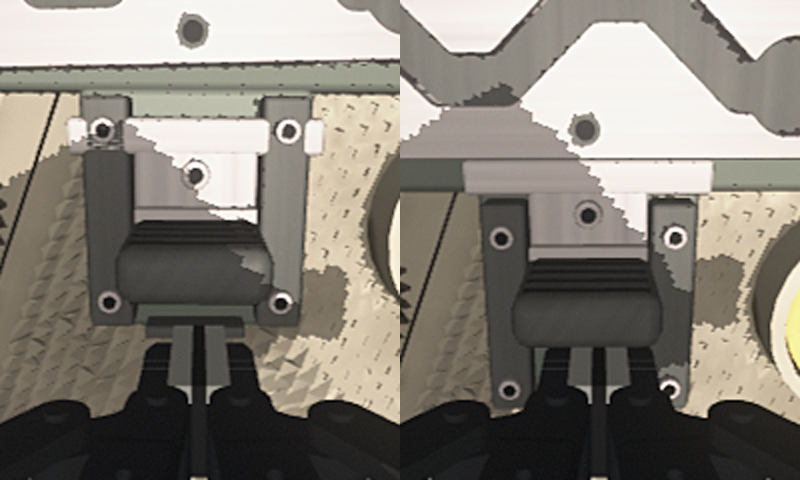

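Run:
```python
from h import *
o=state(); R=Ro.from_quat(o['tool_rot']); y=YAW
T=Ro.from_matrix(np.array([[np.cos(y),np.sin(y),0],[np.sin(y),-np.cos(y),0],[0,0,-1]]))
print((R.inv()*T).as_rotvec())
for x in(-.067,-.0567,-.049): print(rel([*fw(x,.001),.113]))
```

```text
{'clock': 4.4667, 'eef_pos': [0.4079, -0.2567, 0.1157], 'tool_rot': [0.9817, 0.1899, -0.0128, 0.0056], 'ft_force': [-16.5001, -8.45, 8.7695], 'grip_width': 0.0002, 'joint_pos': [-0.5495, 0.3836, -0.3301, 0.8685, -0.0256, 2.2101]}
[ 0.00599401  0.0273451  -0.00589509]
[-10.26458549  -1.0711659    3.02352477]
[ 0.03138488 -1.13103296  2.74172671]
[ 7.72837243 -1.17578794  2.53106214]
```

Request:
send_rows(moves=[[[-6, -1, 3], [0.006, 0.027, -0.006], 0], [[-10, -1, 3], [0.006, 0.027, -0.006], 0], [[-10, -1, 3], [0.006, 0.027, -0.006], 0], [[-6, -1, 3], [0.006, 0.027, -0.006], 0], [[-3, -1, 3], [0.006, 0.027, -0.006], 0], [[0, -1, 3], [0.006, 0.027, -0.006], 0], [[3, -1, 3], [0.006, 0.027, -0.006], 0], [[5, -1, 3], [0.006, 0.027, -0.006], 0], [[6, -1, 3], [0.006, 0.027, -0.006], 0], [[6, -1, 3], [0.006, 0.027, -0.006], 0]])

```text
clock: 5.3
eef_pos: [0.4071, -0.2562, 0.1132]
tool_rot: [0.982, 0.191, -0.009, 0.003]
ft_force: [-23.9, -11.2, 17.8]
grip_width: 0.0001
```

Run:
```python
from h import *
o=state(); print(M(-YAW)@(o['eef_pos'][:2]-F),M(-YAW)@o['ft_force'][:2])
```

```text
{'clock': 5.3, 'eef_pos': [0.4071, -0.2562, 0.1132], 'tool_rot': [0.9815, 0.191, -0.0088, 0.0032], 'ft_force': [-23.8552, -11.1927, 17.7828], 'grip_width': 0.0001, 'joint_pos': [-0.5537, 0.384, -0.3378, 0.8575, -0.0166, 2.2036]}
[-0.05715199  0.00067297] [-26.31660609  -1.33536068]
```

```bash
cat >> h.py <<'E'
def turn(y):
    T=Ro.from_matrix(np.array([[np.cos(y),np.sin(y),0],[np.sin(y),-np.cos(y),0],[0,0,-1]]))
    return (Ro.from_quat(readout.get_obs()['tool_rot']).inv()*T).as_rotvec()
E
python3 - <<'E'
from h import *
print(turn(1.47),rel([.61,-.14,.27]),turn(YAW))
E
```

```text
[-0.00738327  0.01818103 -1.08555956] [ 228.69817106  -31.18146999 -161.12453589] [ 0.00288741  0.01844897 -0.00359229]
```

Request:
send_rows(moves=[[[-8, 0, 0], [0, 0.018, 0], 0], [[-14, 0, 0], [0, 0.018, 0], 0], [[-16, 0, 0], [0, 0.018, 0], 0], [[-16, 0, -40], [0, 0.018, 0], 0], [[-16, 0, -80], [0, 0.018, 0], 20], [[-16, 0, -120], [0, 0.018, 0], 50], [[20, -10, -155], [-0.007, 0.018, -0.2], 85], [[60, -20, -161], [-0.007, 0.018, -0.3], 85], [[100, -31, -161], [-0.007, 0.018, -0.42], 85], [[140, -31, -161], [-0.007, 0.018, -0.54], 85], [[180, -31, -161], [-0.007, 0.018, -0.66], 85], [[215, -31, -161], [-0.007, 0.018, -0.78], 85]])

```text
clock: 6.3
eef_pos: [0.6001, -0.1427, 0.2703]
tool_rot: [0.841, 0.541, 0.001, 0.002]
ft_force: [0.9, -0.6, -0.3]
grip_width: 0.0851
```

Run:
```python
from h import *
state();print(turn(1.47),rel([.61,-.14,.27]))
```

```text
{'clock': 6.3, 'eef_pos': [0.6001, -0.1427, 0.2703], 'tool_rot': [0.8412, 0.5408, 0.0009, 0.0017], 'ft_force': [0.8918, -0.5684, -0.2773], 'grip_width': 0.0851, 'joint_pos': [-0.2331, 0.4877, 0.2774, 1.3567, -0.001, 1.7657]}
[ 0.00384366  0.00091532 -0.32725162] [6.57863629 7.86004697 0.35871447]
```

Request:
send_rows(moves=[[[7, 8, 0], [0.004, 0, -0.12], 85], [[7, 8, 0], [0.004, 0, -0.24], 85], [[7, 8, 0], [0.004, 0, -0.327], 85], [[7, 8, 0], [0.004, 0, -0.327], 85]])

```text
clock: 6.63
eef_pos: [0.6115, -0.1381, 0.2694]
tool_rot: [0.741, 0.672, -0.0, -0.0]
ft_force: [-0.1, -0.5, -0.3]
grip_width: 0.0851
```

Run:
```python
from h import *
state(); a,c=snap('wrist','w5.png'); cv2.imwrite('pics/w5b.png',cv2.resize(a[:,:,::-1],(800,600),interpolation=cv2.INTER_CUBIC)); snap('top','t1.png')
```

```text
{'clock': 6.6333, 'eef_pos': [0.6115, -0.1381, 0.2694], 'tool_rot': [0.7407, 0.6718, -0.0002, -0.0002], 'ft_force': [-0.1405, -0.4524, -0.3134], 'grip_width': 0.0851, 'joint_pos': [-0.2221, 0.5122, 0.3147, 1.3739, -0.0001, 1.4462]}
```

View pics/w5b.png

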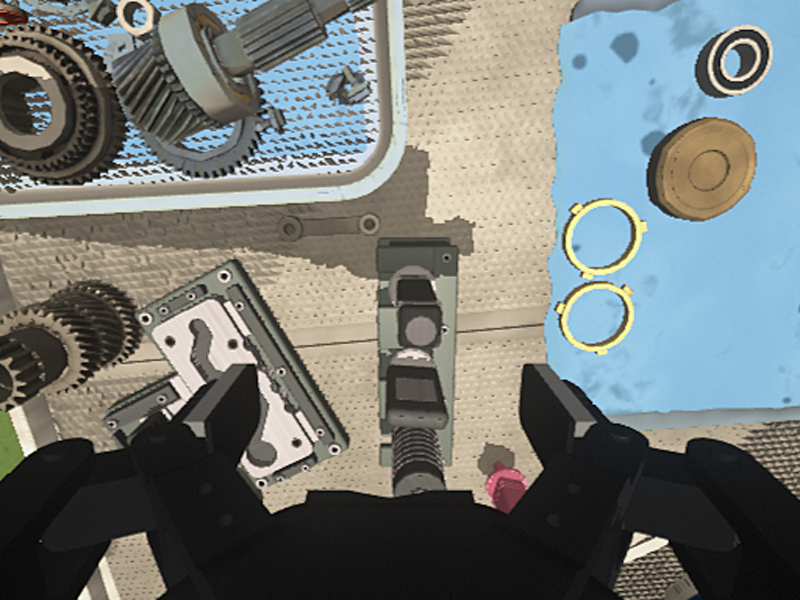

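The slim square gauge is in the +y slot. Its handle top is centred at about (421,327) and its collar is near (411,285). The rack's top-end edge runs (378,240) to (458,243), and the handle is aligned with the rack.

Run:
```python
from h import *
c=load('w5'); r=lambda p,z: ray(c,np.array(p)*.64,z).round(4)
print('top',r((421,327),.135),'top132',r((421,327),.132)); print('topL/R',r((400,327),.132),r((441,327),.132))
print('rack',r((378,240),.048),r((458,243),.048),r((378,465),.048),r((454,468),.048))
print('collar',r((411,280),.054))
t=load('t0'); print('top view',ray(t,np.array((263,188))*.64,.134).round(4),[ (proj(t,X)/.64).round(1) for X in([.6225,-.151,.134],)])
im=cv2.imread('pics/t1.png'); cv2.imwrite('pics/t1c.png',cv2.resize(im[110:280,140:275],None,fx=4.4,fy=3.5*1.25,interpolation=cv2.INTER_CUBIC)[:600])
```

```text
top [ 0.6255 -0.1457  0.135 ] top132 [ 0.6256 -0.1468  0.132 ]
topL/R [ 0.6152 -0.1458  0.132 ] [ 0.6356 -0.1478  0.132 ]
rack [ 0.6054 -0.1131  0.048 ] [ 0.6583 -0.1203  0.048 ] [ 0.5873 -0.2862  0.048 ] [ 0.6455 -0.2945  0.048 ]
collar [ 0.6248 -0.1411  0.054 ]
top view [ 0.6323 -0.1498  0.134 ] [array([263.6, 195.5])]
```

Run:
```python
from h import *
print(turn(1.475),rel([.6258,-.1465,.27]),rel([.6258,-.1465,.16]))
```

```text
[-0.00039354  0.00036919 -0.00658079] [-6.02004588 15.68967666 -0.06835591] [ -5.97929303  15.73283246 109.93162807]
```

Request:
send_rows(moves=[[[-6, 15.7, 0], [0, 0, -0.006], 85], [[-6, 15.7, 30], [0, 0, -0.006], 85], [[-6, 15.7, 60], [0, 0, -0.006], 85], [[-6, 15.7, 85], [0, 0, -0.006], 85], [[-6, 15.7, 102], [0, 0, -0.006], 85], [[-6, 15.7, 110], [0, 0, -0.006], 85], [[-6, 15.7, 110], [0, 0, -0.006], 85]])

```text
clock: 7.32
eef_pos: [0.6244, -0.1462, 0.1576]
tool_rot: [0.741, 0.672, -0.001, -0.002]
ft_force: [-1.2, 0.4, 0.4]
grip_width: 0.0849
```

Run:
```python
from h import *
state(); a,c=snap('wrist','w6.png'); cv2.imwrite('pics/w6b.png',cv2.resize(a[:,:,::-1],(800,600),interpolation=cv2.INTER_CUBIC))
```

```text
{'clock': 7.3167, 'eef_pos': [0.6244, -0.1462, 0.1576], 'tool_rot': [0.7408, 0.6717, -0.0015, -0.0019], 'ft_force': [-1.2089, 0.4435, 0.3784], 'grip_width': 0.0849, 'joint_pos': [-0.23, 0.6118, 0.1851, 1.149, -0.0002, 1.4386]}
```

View pics/w6b.png

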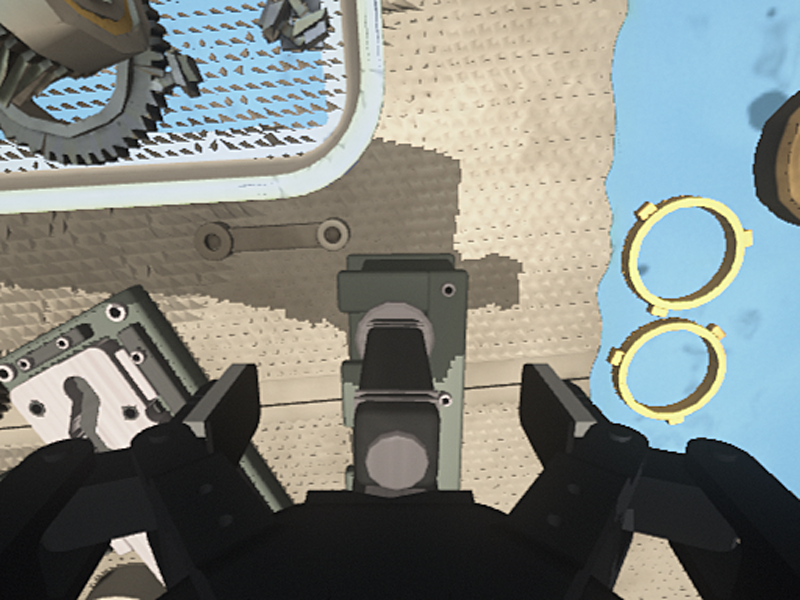

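The gauge stands between the open fingers, with its cap at (397,462), collar at (396,335) and the jaws evenly either side.

Run:
```python
from h import *
c=load('w6'); r=lambda p,z: ray(c,np.array(p)*.64,z).round(4)
print(r((397,460),.136),r((397,490),.132),'collar ctr',r((396,338),.054), 'far/near collar', r((396,303),.051))
print('handle top far edge',r((398,403),.132),'near',r((398,492),.132),'bottom far',r((396,327),.054))
```

```text
[ 0.6253 -0.1465  0.136 ] [ 0.6243 -0.1583  0.132 ] collar ctr [ 0.6259 -0.1465  0.054 ] far/near collar [ 0.6273 -0.1321  0.051 ]
handle top far edge [ 0.6268 -0.1335  0.132 ] near [ 0.6245 -0.1589  0.132 ] bottom far [ 0.6264 -0.1416  0.054 ]
```

Request:
send_rows(moves=[[[0, 0, 0], [0, 0, 0], 60], [[0, 0, 0], [0, 0, 0], 40], [[0, 0, 0], [0, 0, 0], 15], [[0, 0, 0], [0, 0, 0], 15], [[0, 0, 0], [0, 0, 0], 15], [[0, 0, 0], [0, 0, 0], 15], [[0, 0, 0], [0, 0, 0], 15], [[0, 0, 0], [0, 0, 0], 15]])

```text
clock: 8.03
eef_pos: [0.626, -0.1465, 0.1604]
tool_rot: [0.741, 0.672, -0.0, 0.0]
ft_force: [0.7, -0.3, 4.0]
grip_width: 0.0216
```

Run:
```python
from h import *
P=fw(.0107,-.054); print(P,rel([.626,-.1465,.22]),rel([.545,-.1465,.22]),rel([*P,.205]))
c=load('w4'); im=cv2.imread('pics/w4.png'); g=cv2.cvtColor(im,cv2.COLOR_BGR2GRAY)
# bright plate face -> contours: outer and the track hole
m=(g>185).astype(np.uint8); 
for X in [(.0107,-.054),(.0267,.062),(.0217,.002)]: print((proj(c,[*fw(*X),.028])).round(1))
for th in(150,170,190):
    m=(g>th).astype(np.uint8); cs,h=cv2.findContours(m,cv2.RETR_CCOMP,cv2.CHAIN_APPROX_NONE)
    for k,(q,hh) in enumerate(zip(cs,h[0])):
        if hh[3]>=0 and cv2.contourArea(q)>400: print(th,cv2.boundingRect(q),cv2.contourArea(q))
```

```text
[ 0.49063489 -0.28113783] [ 1.47491453e-02  4.71696120e-02 -5.95690464e+01] [ -7.86176361 -80.56896104 -59.57409725] [-147.14498059 -121.5853684   -44.54905384]
[347.5 103.7]
[125.1  72.5]
[242.   82.3]
150 (366, 197, 52, 50) 1332.5
150 (352, 185, 67, 60) 518.0
150 (344, 175, 97, 91) 1010.5
150 (321, 159, 92, 86) 1721.5
150 (305, 144, 92, 14) 463.0
150 (112, 40, 261, 89) 9277.0
170 (366, 197, 52, 50) 1371.0
170 (352, 185, 68, 63) 564.5
170 (343, 174, 98, 92) 1058.0
170 (320, 158, 93, 89) 1843.5
190 (364, 197, 54, 50) 1864.0
190 (352, 185, 69, 64) 598.5
190 (342, 174, 99, 92) 1140.5
```

Request:
send_rows(moves=[[[0, 0, -10], [0, 0, 0], 15], [[0, 0, -30], [0, 0, 0], 15], [[0, 0, -60], [0, 0, 0], 15], [[0, 0, -60], [0, 0, 0], 15]])

```text
clock: 8.37
eef_pos: [0.628, -0.147, 0.2262]
tool_rot: [0.741, 0.672, 0.002, 0.003]
ft_force: [1.9, -0.5, -1.1]
grip_width: 0.0213
```

Run:
```python
from h import *
c=load('w4'); im=cv2.imread('pics/w4.png'); g=cv2.cvtColor(im,cv2.COLOR_BGR2GRAY)
cs,h=cv2.findContours((g>150).astype(np.uint8),cv2.RETR_CCOMP,cv2.CHAIN_APPROX_NONE)
q=[k for k,hh in zip(cs,h[0]) if hh[3]>=0 and cv2.contourArea(k)>5000][0][:,0,:].astype(float)
W=np.array([M(-YAW)@(ray(c,p+0,.028)[:2]-F) for p in q])
print('extents',W.min(0).round(4),W.max(0).round(4))
# pocket circle fit: points with y<-0.052 ; end: y>.058
for sel in(W[:,1]<-.055,W[:,1]>.061):
    A=W[sel]; B=np.c_[2*A,np.ones(len(A))]; s=np.linalg.lstsq(B,(A**2).sum(1),rcond=None)[0]; print('circle',s[:2].round(4),'r',np.sqrt(s[2]+s[0]**2+s[1]**2).round(4),sel.sum())
print(turn(1.475)); P=fw(.0107,-.054); print(rel([.545,-.147,.22]),rel([*P,.205]))
```

```text
extents [-0.002 -0.067] [0.0415 0.0688]
circle [ 0.011  -0.0533] r 0.0132 67
circle [0.0274 0.0614] r 0.0072 43
[ 0.00821133  0.00133197 -0.00162846]
[ -8.06639317 -82.6292293    5.56948055] [-146.8364983  -123.8114094    20.41570109]
```

Request:
send_rows(moves=[[[-4, -30, 3], [0.008, 0, 0], 15], [[-8, -60, 5], [0.008, 0, 0], 15], [[-15, -85, 8], [0.008, 0, 0], 15], [[-45, -95, 10], [0.008, 0, 0], 15], [[-80, -105, 14], [0.008, 0, 0], 15], [[-115, -115, 17], [0.008, 0, 0], 15], [[-140, -122, 20], [0.008, 0, 0], 15], [[-147, -124, 20], [0.008, 0, 0], 15], [[-147, -124, 20], [0.008, 0, 0], 15], [[-147, -124, 20], [0.008, 0, 0], 15]])

```text
clock: 9.2
eef_pos: [0.4901, -0.2811, 0.2049]
tool_rot: [0.741, 0.672, -0.0, -0.0]
ft_force: [-0.0, 0.5, -0.8]
grip_width: 0.0216
```

```bash
cat >> h.py <<'E'
PL=np.array([.022,.002])
def track(i,adj=(0,0)):
    T=np.array([(-11,-56),(-11,-42),(12,-18),(12,0),(-9,22),(-9,38),(5,52),(5,60)])[i]/1000; return fw(*(PL+T+adj))
E
python3 - <<'E'
from h import *
state(); print(turn(1.475)); P=track(0); print(P,rel([*P,.165]),rel([*P,.160])); a,c=snap('wrist','w7.png'); cv2.imwrite('pics/w7b.png',cv2.resize(a[:,:,::-1],(800,600),interpolation=cv2.INTER_CUBIC))
E
```

```text
{'clock': 9.2, 'eef_pos': [0.4901, -0.2811, 0.2049], 'tool_rot': [0.741, 0.6715, -0.0002, -0.0002], 'ft_force': [-0.0406, 0.4571, -0.8275], 'grip_width': 0.0216, 'joint_pos': [-0.5206, 0.4276, 0.0074, 1.1512, -0.0003, 1.1486]}
[-6.27085224e-04  3.03090450e-07 -2.52619341e-03]
[ 0.49091259 -0.28102433] [ 0.11145259  0.7989415  39.93447926] [ 0.11145807  0.80207692 44.93447828]
```

View pics/w7b.png

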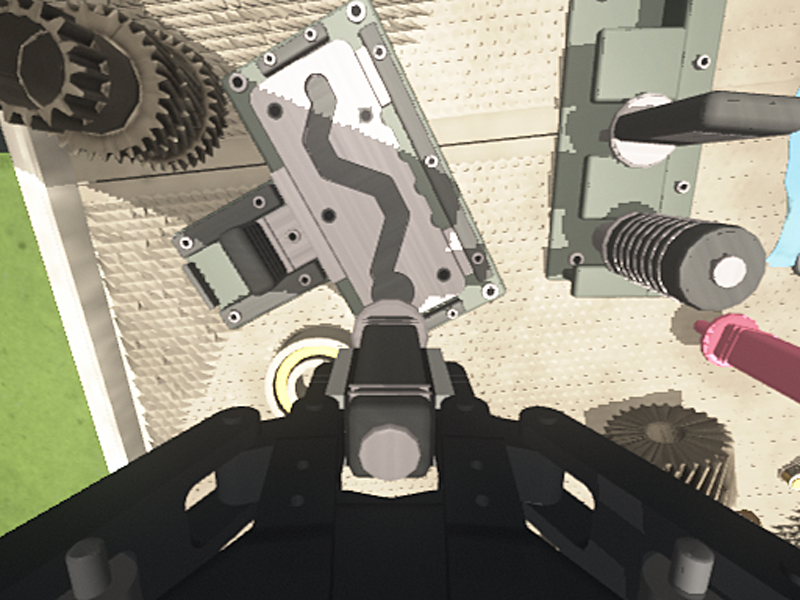

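The clamp is home and the plate square. The gauge hangs upright above the pocket, which is partly hidden at (392,288). The track's closed end is at (319,88).

Run:
```python
from h import *
c=load('w7')
for i in range(8): print(i,(proj(c,[*track(i),.028])/.64).round(0), end=' ')
print(); r=lambda p,z: ray(c,np.array(p)*.64,z).round(4)
q=r((391,454),.1805); print('cap',q,'tcp',readout.get_obs()['eef_pos'].round(4))
im=cv2.imread('pics/w7.png'); 
for i in range(7):
    a,b=[tuple((proj(c,[*track(k),.024])*8).astype(int).tolist()) for k in(i,i+1)]; cv2.line(im,a,b,(0,0,255),1,cv2.LINE_AA,3)
cv2.imwrite('pics/w7o.png',cv2.resize(im[20:220,130:340],None,fx=3,fy=3,interpolation=cv2.INTER_CUBIC))
```

```text
0 [392. 292.] 1 [381. 272.] 2 [397. 215.] 3 [382. 186.] 4 [328. 167.] 5 [313. 140.] 6 [323. 101.] 7 [315.  86.] 
cap [ 0.4896 -0.2816  0.1805] tcp [ 0.4906 -0.2805  0.2051]
```

View pics/w7o.png

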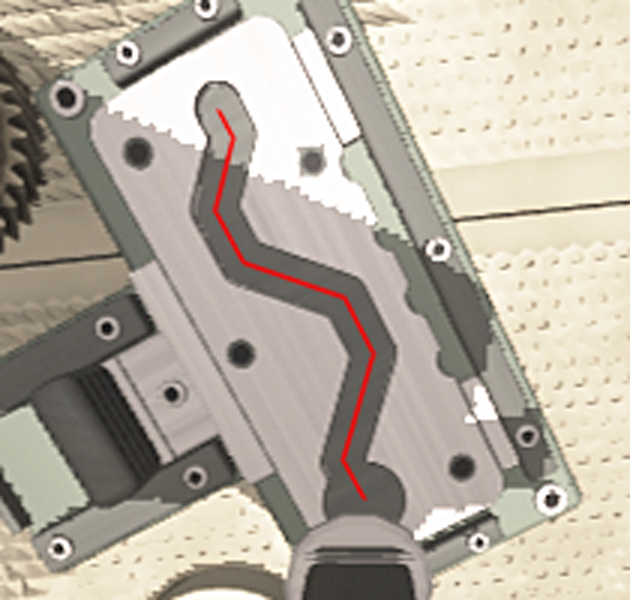

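The predicted track lies on the imaged track along its whole length, so I'm lowering the pin into the pocket.

Request:
send_rows(moves=[[[0, 0.8, 12], [0, 0, 0], 15], [[0, 0.8, 24], [0, 0, 0], 15], [[0, 0.8, 30], [0, 0, 0], 15], [[0, 0.8, 33], [0, 0, 0], 15], [[0, 0.8, 36], [0, 0, 0], 15], [[0, 0.8, 39], [0, 0, 0], 15], [[0, 0.8, 41], [0, 0, 0], 15], [[0, 0.8, 43], [0, 0, 0], 15], [[0, 0.8, 44], [0, 0, 0], 15], [[0, 0.8, 44], [0, 0, 0], 15]])

```text
clock: 10.08
eef_pos: [0.4913, -0.2806, 0.1611]
tool_rot: [0.741, 0.672, -0.0, -0.0]
ft_force: [-0.8, -0.8, -2.2]
grip_width: 0.0212
```

```bash
cat > nxt.py <<'E'
from h import *
import sys
o=state(); print('turn',turn(1.475).round(4)); adj=eval(sys.argv[2]) if len(sys.argv)>2 else (0,0); z=float(sys.argv[1])
for i in range(8): print(i,rel([*track(i,adj),z]).round(1),end=' ')
p=M(-YAW)@(o['eef_pos'][:2]-F)-PL; print('\nplate',(p*1000).round(1),'pin z plate',round((o['eef_pos'][2]-.1384-.016)*1000,1),'f plate',(M(-YAW)@o['ft_force'][:2]).round(1))
E
python3 nxt.py .161
```

```text
{'clock': 10.0833, 'eef_pos': [0.4913, -0.2806, 0.1611], 'tool_rot': [0.7406, 0.672, -0.0002, -0.0001], 'ft_force': [-0.8289, -0.8439, -2.2402], 'grip_width': 0.0212, 'joint_pos': [-0.5188, 0.4675, -0.053, 1.0505, -0.0003, 1.1491]}
turn [-0.0003  0.0002 -0.0013]
0 [-0.5 -0.3  0.1] 1 [11.9 -6.9  0.1] 2 [43.9  2.3  0.1] 3 [59.8 -6.1  0.1] 4 [ 69.5 -34.9   0.1] 5 [ 83.6 -42.4   0.1] 6 [ 1.025e+02 -3.650e+01  1.000e-01] 7 [ 1.096e+02 -4.030e+01  1.000e-01] 
plate [-10.5 -55.7] pin z plate 6.7 f plate [-1.1 -0.5]
```

Request:
send_rows(moves=[[[2, -1.6, 0.5], [0, 0, 0], 15], [[4.5, -3, 0.7], [0, 0, 0], 15], [[7, -4.3, 0.7], [0, 0, 0], 15], [[9.5, -5.6, 0.7], [0, 0, 0], 15], [[11.9, -6.9, 0.7], [0, 0, 0], 15], [[14.3, -6.2, 0.7], [0, 0, 0], 15], [[17, -5.4, 0.7], [0, 0, 0], 15], [[19.9, -4.6, 0.7], [0, 0, 0], 15], [[22.8, -3.8, 0.7], [0, 0, 0], 15], [[25.7, -2.9, 0.7], [0, 0, 0], 15], [[27.2, -2.5, 0.7], [0, 0, 0], 15], [[27.2, -2.5, 0.7], [0, 0, 0], 15]])

```text
clock: 11.08
eef_pos: [0.4916, -0.2529, 0.1603]
tool_rot: [0.74, 0.672, -0.0, -0.0]
ft_force: [-0.2, 0.9, -3.1]
grip_width: 0.0214
```

```bash
python3 nxt.py .1604
```

```text
{'clock': 11.0833, 'eef_pos': [0.4916, -0.2529, 0.1603], 'tool_rot': [0.7404, 0.6722, -0.0002, -0.0001], 'ft_force': [-0.2276, 0.8764, -3.0774], 'grip_width': 0.0214, 'joint_pos': [-0.475, 0.4454, -0.0913, 1.0344, -0.0002, 1.1923]}
turn [-0.0004  0.0001 -0.0007]
0 [-28.1   2.   -0.1] 1 [-15.7  -4.5  -0.1] 2 [16.3  4.6 -0.1] 3 [32.2 -3.7 -0.1] 4 [ 41.9 -32.6  -0.1] 5 [ 56.  -40.   -0.1] 6 [ 74.9 -34.2  -0.1] 7 [ 82.  -37.9  -0.1] 
plate [  0.3 -30.2] pin z plate 5.9 f plate [0.1 0.9]
```

Request:
send_rows(moves=[[[2, 0.6, 0], [0, 0, 0], 15], [[5, 1.4, 0], [0, 0, 0], 15], [[8, 2.3, 0], [0, 0, 0], 15], [[11, 3.1, 0], [0, 0, 0], 15], [[14, 4, 0], [0, 0, 0], 15], [[16.3, 4.5, 0], [0, 0, 0], 15], [[18.6, 3.4, 0], [0, 0, 0], 15], [[21.3, 2, 0], [0, 0, 0], 15], [[24, 0.6, 0], [0, 0, 0], 15], [[27, -1, 0], [0, 0, 0], 15], [[29.5, -2.3, 0], [0, 0, 0], 15], [[29.5, -2.3, 0], [0, 0, 0], 15]])

```text
clock: 12.08
eef_pos: [0.4918, -0.2227, 0.1603]
tool_rot: [0.74, 0.672, -0.0, -0.0]
ft_force: [0.4, 0.2, -3.0]
grip_width: 0.0214
```

```bash
python3 nxt.py .1604
```

```text
{'clock': 12.0833, 'eef_pos': [0.4918, -0.2227, 0.1603], 'tool_rot': [0.7402, 0.6724, -0.0002, -0.0004], 'ft_force': [0.382, 0.2404, -2.957], 'grip_width': 0.0214, 'joint_pos': [-0.4252, 0.4228, -0.1278, 1.0212, -0.0, 1.2417]}
turn [-0.0009 -0.0003 -0.0002]
0 [-58.2   4.7  -0.1] 1 [-45.8  -1.8  -0.1] 2 [-13.8   7.4  -0.1] 3 [ 2.1 -1.  -0.1] 4 [ 11.8 -29.8  -0.1] 5 [ 26.  -37.2  -0.1] 6 [ 44.9 -31.4  -0.1] 7 [ 52.  -35.1  -0. ] 
plate [11.9 -2.3] pin z plate 5.9 f plate [0.4 0.1]
```

Request:
send_rows(moves=[[[2.1, -1, 0], [0, 0, 0], 15], [[2.9, -3.5, 0], [0, 0, 0], 15], [[3.9, -6.3, 0], [0, 0, 0], 15], [[4.8, -9.1, 0], [0, 0, 0], 15], [[5.8, -12, 0], [0, 0, 0], 15], [[6.8, -14.9, 0], [0, 0, 0], 15], [[7.7, -17.7, 0], [0, 0, 0], 15], [[8.7, -20.6, 0], [0, 0, 0], 15], [[9.7, -23.5, 0], [0, 0, 0], 15], [[10.6, -26.3, 0], [0, 0, 0], 15], [[11.4, -28.7, 0], [0, 0, 0], 15], [[11.4, -28.7, 0], [0, 0, 0], 15]])

```text
clock: 13.08
eef_pos: [0.4637, -0.2083, 0.1603]
tool_rot: [0.74, 0.672, -0.0, -0.001]
ft_force: [0.0, 0.2, -3.9]
grip_width: 0.0213
```

```bash
python3 nxt.py .1604
```

```text
{'clock': 13.0833, 'eef_pos': [0.4637, -0.2083, 0.1603], 'tool_rot': [0.7402, 0.6724, -0.0003, -0.0007], 'ft_force': [0.0389, 0.1918, -3.8597], 'grip_width': 0.0213, 'joint_pos': [-0.4222, 0.3679, -0.2138, 0.9906, -0.0001, 1.2446]}
turn [-0.0015 -0.0004 -0.0002]
0 [-69.7  34.1  -0.1] 1 [-57.3  27.5  -0.1] 2 [-25.4  36.7  -0.1] 3 [-9.5 28.4 -0.1] 4 [ 0.2 -0.5 -0.1] 5 [14.4 -7.9 -0.1] 6 [33.3 -2.  -0.1] 7 [40.4 -5.8 -0. ] 
plate [-8.7 21.6] pin z plate 5.9 f plate [0.1 0.2]
```

Request:
send_rows(moves=[[[1.8, -1.2, 0], [0, 0, 0], 15], [[4.3, -2.6, 0], [0, 0, 0], 15], [[6.8, -3.9, 0], [0, 0, 0], 15], [[9.4, -5.3, 0], [0, 0, 0], 15], [[12, -6.6, 0], [0, 0, 0], 15], [[14.4, -7.8, 0], [0, 0, 0], 15], [[17, -7.1, 0], [0, 0, 0], 15], [[19.8, -6.2, 0], [0, 0, 0], 15], [[22.6, -5.3, 0], [0, 0, 0], 15], [[25.5, -4.4, 0], [0, 0, 0], 15], [[27.5, -3.8, 0], [0, 0, 0], 15], [[27.5, -3.8, 0], [0, 0, 0], 15]])

```text
clock: 14.08
eef_pos: [0.4628, -0.1802, 0.1603]
tool_rot: [0.74, 0.673, -0.0, -0.001]
ft_force: [0.2, -0.0, -3.2]
grip_width: 0.0212
```

```bash
python3 nxt.py .1604
```

```text
{'clock': 14.0833, 'eef_pos': [0.4628, -0.1802, 0.1603], 'tool_rot': [0.74, 0.6726, -0.0003, -0.0007], 'ft_force': [0.2219, -0.0218, -3.2088], 'grip_width': 0.0212, 'joint_pos': [-0.3713, 0.3475, -0.2449, 0.9799, 0.0002, 1.2949]}
turn [-0.0014 -0.0006  0.0004]
0 [-97.7  37.6  -0.2] 1 [-85.3  31.1  -0.2] 2 [-53.4  40.3  -0.2] 3 [-37.5  31.9  -0.2] 4 [-27.7   3.1  -0.1] 5 [-13.6  -4.3  -0.1] 6 [ 5.3  1.6 -0.1] 7 [12.4 -2.2 -0.1] 
plate [ 1.1 48. ] pin z plate 5.9 f plate [ 0.2 -0.1]
```

Request:
send_rows(moves=[[[2, 0.6, 0], [0, 0, 0], 15], [[4, 1.2, 0], [0, 0, 0], 15], [[5.3, 1.5, 0], [0, 0, 0], 15], [[7, 0.7, 0], [0, 0, 0], 15], [[9, -0.4, 0], [0, 0, 0], 15], [[11, -1.4, 0], [0, 0, 0], 15], [[12.2, -2.1, 0], [0, 0, 0], 15], [[12.2, -2.1, 0], [0, 0, 0], 15], [[12.2, -2.1, 0], [0, 0, 0], 15], [[12.2, -2.1, 0], [0, 0, 0], 15]])

```text
clock: 14.92
eef_pos: [0.4619, -0.1678, 0.1604]
tool_rot: [0.74, 0.673, -0.0, -0.001]
ft_force: [0.1, 0.1, -2.9]
grip_width: 0.0213
```

```bash
python3 nxt.py .1604
python3 - <<'E'
from h import *
for X in([.4687,-.1678,.22],[.545,-.1465,.235],[.626,-.1465,.235],[.626,-.1465,.161]): print(rel(X).round(1))
a,c=snap('wrist','w8.png')
P=track(7); print(P)
cs=cv2.resize(a[:,:,::-1],(600,450)); cv2.imwrite('pics/w8b.png',cs)
E
```

```text
{'clock': 14.9167, 'eef_pos': [0.4619, -0.1678, 0.1604], 'tool_rot': [0.74, 0.6726, -0.0003, -0.0006], 'ft_force': [0.14, 0.1332, -2.8993], 'grip_width': 0.0213, 'joint_pos': [-0.3486, 0.3382, -0.2586, 0.9753, 0.0002, 1.3176]}
turn [-0.0013 -0.0005  0.0004]
0 [-1.099e+02  3.970e+01 -1.000e-01] 1 [-97.5  33.2  -0.1] 2 [-65.6  42.4  -0.1] 3 [-49.6  34.   -0.1] 4 [-39.9   5.2  -0.1] 5 [-25.7  -2.3  -0. ] 6 [-6.8  3.6 -0. ] 7 [ 0.2 -0.1 -0. ] 
plate [ 5.  59.7] pin z plate 6.0 f plate [0.2 0.1]
[  0.7   6.7 -59.6]
[ 29.2  80.6 -74.7]
[ 36.9 161.2 -74.8]
[ 36.9 161.3  -0.8]
[ 0.46183608 -0.16759349]
```

View pics/w8b.png

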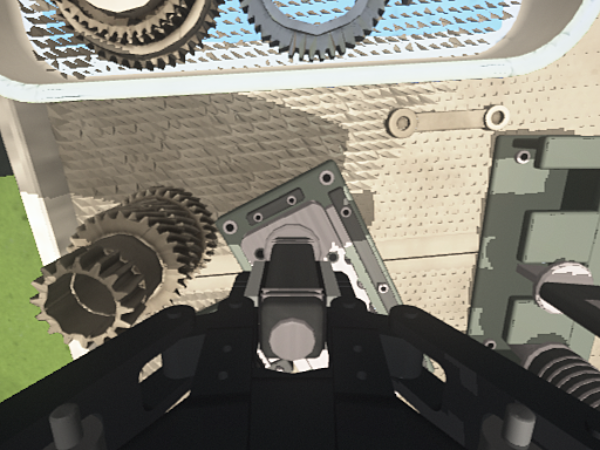

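The collar sits over the closed end at about (295,240). I'm probing the track floor gently to confirm the pin depth.

Request:
send_rows(moves=[[[0, 0, 1], [0, 0, 0], 15], [[0, 0, 1.5], [0, 0, 0], 15], [[0, 0, 2], [0, 0, 0], 15], [[0, 0, 2.4], [0, 0, 0], 15], [[0, 0, 2.8], [0, 0, 0], 15], [[0, 0, 2.8], [0, 0, 0], 15]])

```text
clock: 15.47
eef_pos: [0.4619, -0.1679, 0.158]
tool_rot: [0.74, 0.673, -0.0, -0.001]
ft_force: [-0.3, 0.3, 1.9]
grip_width: 0.0214
```

Contact came at TCP z ≈ 0.158, so the pin ran about 2 mm above the track floor (z ≈ 6 mm in the plate) and the draw was at depth. Lifting and returning the gauge.

Request:
send_rows(moves=[[[0, 0, -10], [0, 0, 0], 15], [[0, 0, -35], [0, 0, 0], 15], [[0, 0, -65], [0, 0, 0], 15], [[5, 10, -77], [0, 0, 0], 15], [[15, 35, -77], [0, 0, 0], 15], [[25, 60, -77], [0, 0, 0], 15], [[31, 85, -77], [0, 0, 0], 15], [[34, 110, -77], [0, 0, 0], 15], [[36, 135, -77], [0, 0, 0], 15], [[37, 155, -77], [0, 0, 0], 15], [[37, 161, -77], [0, 0, 0], 15], [[37, 161, -77], [0, 0, 0], 15]])

```text
clock: 16.47
eef_pos: [0.6268, -0.1464, 0.2335]
tool_rot: [0.74, 0.673, -0.001, -0.001]
ft_force: [-0.5, -0.2, -1.6]
grip_width: 0.0216
```

Run:
```python
from h import *
state(); print(turn(1.475).round(4)); 
for X in([.626,-.1465,.235],[.626,-.1465,.161]): print(rel(X).round(1))
```

```text
{'clock': 16.4667, 'eef_pos': [0.6268, -0.1464, 0.2335], 'tool_rot': [0.7398, 0.6728, -0.0005, -0.0008], 'ft_force': [-0.4938, -0.172, -1.6242], 'grip_width': 0.0216, 'joint_pos': [-0.2295, 0.5641, 0.3069, 1.3156, 0.0001, 1.4362]}
[-0.0019 -0.0004  0.0009]
[-0.2 -0.8 -1.5]
[-0.2 -0.6 72.5]
```

Request:
send_rows(moves=[[[0, -0.7, 20], [-0.002, 0, 0], 15], [[0, -0.7, 38], [-0.002, 0, 0], 15], [[0, -0.7, 52], [-0.002, 0, 0], 15], [[0, -0.7, 60], [-0.002, 0, 0], 15], [[0, -0.7, 65], [-0.002, 0, 0], 15], [[0, -0.7, 69], [-0.002, 0, 0], 15], [[0, -0.7, 71], [-0.002, 0, 0], 15], [[0, -0.7, 72.5], [-0.002, 0, 0], 15], [[0, -0.7, 73], [-0.002, 0, 0], 15], [[0, -0.7, 73], [-0.002, 0, 0], 15]])

```text
clock: 17.3
eef_pos: [0.6263, -0.1464, 0.1611]
tool_rot: [0.74, 0.673, 0.0, 0.0]
ft_force: [0.3, -0.2, -2.0]
grip_width: 0.0212
```

Request:
send_rows(moves=[[[0, 0, 0.6], [0, 0, 0], 15], [[0, 0, 1.1], [0, 0, 0], 15], [[0, 0, 1.1], [0, 0, 0], 15]])

```text
clock: 17.55
eef_pos: [0.6266, -0.1464, 0.1605]
tool_rot: [0.74, 0.673, 0.001, 0.001]
ft_force: [0.4, -0.0, -0.5]
grip_width: 0.021
```

Touching the shelf. Releasing, then backing straight up.

Request:
send_rows(moves=[[[0, 0, 0], [0, 0, 0], 26], [[0, 0, 0], [0, 0, 0], 32], [[0, 0, 0], [0, 0, 0], 45], [[0, 0, 0], [0, 0, 0], 65], [[0, 0, 0], [0, 0, 0], 85], [[0, 0, 0], [0, 0, 0], 85], [[0, 0, -10], [0, 0, 0], 85], [[0, 0, -35], [0, 0, 0], 85], [[0, 0, -70], [0, 0, 0], 85], [[0, 0, -105], [0, 0, 0], 85], [[0, 0, -110], [0, 0, 0], 85], [[0, 0, -110], [0, 0, 0], 85]])

```text
clock: 18.55
eef_pos: [0.628, -0.1468, 0.2756]
tool_rot: [0.74, 0.673, 0.003, 0.005]
ft_force: [0.3, 0.0, -1.1]
grip_width: 0.0851
```

Run:
```python
from h import *
state(); a,c=snap('wrist','w9.png'); cv2.imwrite('pics/w9b.png',cv2.resize(a[:,:,::-1],(800,600),interpolation=cv2.INTER_CUBIC))
```

```text
{'clock': 18.55, 'eef_pos': [0.628, -0.1468, 0.2756], 'tool_rot': [0.7398, 0.6728, 0.0033, 0.0045], 'ft_force': [0.2964, 0.0488, -1.0536], 'grip_width': 0.0851, 'joint_pos': [-0.2297, 0.5403, 0.3767, 1.3959, 0.0004, 1.4359]}
```

View pics/w9b.png

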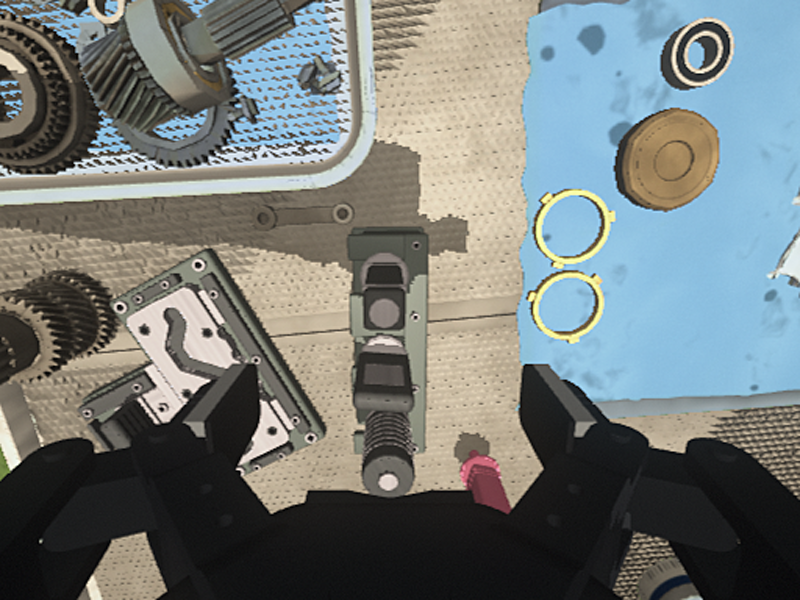

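The gauge hangs upright in its slot (cap at 384,310, collar at 384,270). The plate is still clamped and the other gauges stand in their slots. One numeric check, then I hand in.

Run:
```python
from h import *
c=load('w9'); print('cap',ray(c,np.array((384,312))*.64,.135).round(4),'collar',ray(c,np.array((384,272))*.64,.054).round(4))
print(order.job_done())
```

```text
cap [ 0.626  -0.1471  0.135 ] collar [ 0.6263 -0.1443  0.054 ]
the job is handed in; nothing more can be done
None
```

The job is done and handed in at about 18.6 s of the 69 s allowed; no verdict was reported.

- **Clamp:** I pushed the slide by its grip until it stopped twice at the same place, against about 20–26 N. The plate then measured square, with its origin at fixture x ≈ 22 mm. The jaw moved only about 18–19 mm in the images, not the full 26 mm. I took it as home because the slide would go no further and the plate lay against the fence.
- **Track:** I drew the gauge from the pocket to the closed end at about 35 mm/s, with no side force above about 1 N. A light touch on the floor at the closed end (about 5 N) confirmed the pin had run about 2 mm above it, roughly 6 mm below the plate's top.
- **Return:** The track gauge hangs upright in its own slot, with its cap within about 1 mm of where it started. In the last picture the plate is still clamped and the other two gauges are in their slots. I did not measure the other gauges or the loose parts again.

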